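# Set the cell-count wheel of the loaded drone-battery charger

### The job

Three identical drone-battery chargers stand on the desk, but only one has a battery pack standing in its bay. Roll that charger's knurled thumbwheel by its edge until the digit 4 is squarely in its window, and leave the wheels of the two empty chargers alone, at 0.

Things in the scene. Friction and masses are not known exactly. Their poses are not given: they have to be found in the camera images.
- wheel_axis_a (a point): Axle centre, 50 mm above the desk, of the wheel on the charger with the battery: upright ridged dark disc, 80 mm across, 20 mm wide; its upper 30 mm stand out of the box's top, so its top is 40 mm above this point. z up, y along the axle, x level across it, away from the robot (within 0.25 rad of world x). The battery, 42 x 78 mm, stands 93 mm in +x, top 129 mm above the desk.
- wheel_a (a joint): That wheel's turn, rad: digit N is centred in the window at N x 0.628, so 4 is at 2.513. Grows as the wheel's top rolls in +x (towards the battery, away from the robot); 25 mm of travel at its edge is one digit. Starts between 0 and 3. Light friction (about 1.3 N at the edge), no spring or detents; it stays where it is left. Stops below 0 and above 9.
- wheel_b (a joint): Wheel of an empty charger, same meaning, starts and stays at 0. All chargers are alike: fixed grey box 190 (x) x 120 x 60 mm high, from 60 mm behind the axle to 130 mm ahead. Beside each wheel, 10 to 50 mm from its mid-plane in +y and 36 mm either way in x, is a black hood, 83 mm above the desk (7 mm below the wheel's top); its 21 x 24 mm window faces up: black digits 13 mm high on white.
- wheel_c (a joint): Turn of the wheel of the other empty charger, rad, same meaning; starts at 0 (digit 0 in its window) and is to stay there. The three chargers stand side by side, about 260 mm apart, in any order.
Not all that is in view belongs to the job. Leave any turquoise look-alike of the part that bears wheel_c alone.

How it is judged:
At the end, for the whole second after the job is handed in: The loaded charger's wheel is at rest with digit 4 in its window, within 0.21 rad (12 degrees); the wheels of both empty chargers are still at 0, within 12 degrees (value of joint wheel_a between 2.303 and 2.723 rad and velocity of joint wheel_a between -0.05 and 0.05 rad/s and value of joint wheel_b between -0.21 and 0.21 rad and value of joint wheel_c between -0.21 and 0.21 rad); the robot touches nothing.
It fails at once if the wheel of an empty charger is turned away from 0 (more than 17 degrees) (value of joint any of wheel_b, wheel_c above 0.3 rad or value of joint any of wheel_b, wheel_c below -0.3 rad).
It also fails if it takes over 42 s, if anything falls off the work surface, if the arm or the gripper's body presses on something with over 40 N, if the wrist force passes 120 N, or if a joint passes its speed limit or range.

### The arm

A 6-joint arm with a two-finger parallel gripper is mounted at the origin on the work surface. World frame = base frame: x ahead of the robot, y to its left, z up, the work surface at z = 0. Lengths are in m, angles in rad, forces in N, time in s.
With the tool pointing down it reaches from about 0.25 to 0.8 m from the base axis. Payload 3.9 kg.
Tool frame: the origin (TCP) lies at the very end of the fingers, on their centre line; the grasp point (between the pads) lies 19 mm behind it; z points along the fingers, y is the line along which they close (so a half turn about z gives the same grasp; the last joint's range is limited). The gripper opens to 85 mm and grips with 20 to 120 N. Pads are 22 mm wide; open, the fingers measure 114 mm over their backs; the gripper's body (76 mm by 85 mm) begins 54 mm behind the grasp point. The pads swing forward as they close: fully open they stand 13 mm farther back than shut.
Start: joints at [-1.137, 0.26, -0.138, 1.173, 0, 1.571], TCP at [0.221, -0.476, 0.231] pointing down, gripper open.
Joint ranges: [-2.78, 2.78], [-0.83, 1.72], [-1.28, 1.37], [-1.9, 2.12], [-1.57, 1.48], [-3.14, 3.14]. Speed limits (rad/s): [2.57, 2.57, 3.14, 3.14, 3.14, 3.14].

### API

Orientations are given as a 3x3 rotation matrix whose columns are the frame's x, y, z axes.
In Python, from rig import telemetry, optics, ticket gives the robot as it stands. The module is installed in compiled form; this text tells all that it offers.
- The arm moves only by the tool apply_moves, never from a script. Its argument "commands" is one flat list of numbers, 7 for each row, row after row: the opening in per cent of the stroke, from 0 (shut) to 100 (fully open), then the shift along the tool's x, y, z in units of 25 mm (1.0 is 25 mm), then the turn, a rotation vector about the tool's x, y, z in units of 6 degrees (1.0 is 6 degrees). A call has 1 to 5 rows; each row is the pose to reach, as a shift and turn from the pose commanded when the call began, along the tool's axes at that moment; what a row does not reach only later rows make up. A row lasts 1/10 s, in which the tool goes at most 50 mm and 8.59 degrees, less where a joint would pass 70% of its speed; a pose out of reach is approached as far as the arm can. A call with a gripper value outside its range is refused whole. The fingers move at their own pace and stop on an object; "grip_force" is the grip in N (left out, the last holds). Time passes only in rows, so rows that repeat a pose let the fingers close. It gives the time, the measured TCP pose, the force, the opening and the grip force at its end, in the units of the state.
- telemetry.state(): the state, without advancing time (a new reading comes with each control period).
- optics.get_image(name): name is "scene" or "side" or "wrist"; returns (picture, depth): 400x640x3 uint8, red, green, blue; 400x640 float32, m along the optical axis (not along the pixel's ray), 0 where there is no reading.
- optics.get_calibration(name): a dict with "fx", "fy", "cx", "cy" (pixels), "eye" and "orientation" of the camera in the world. Camera axes: x right, y up, looking along -z (the intrinsics and any distortion apply to the point x, -y, -z); pixel columns grow to the right and rows downward; lengths in m; the calibration is good to about 2 mm. A picture is of the moment at which its call begins: read the wrist's pose just before it. get_calibration takes no time and is no camera call; for the wrist camera it gives the pose at the moment of the call.
- ticket.job_done(): hands the job in; it is judged then, once.
The state is a dict: "time": time; "qpos": joint angles; "joint_vel": joint speeds; "joint_torque": joint torques, N m; "tool_pos": TCP position; "ee_rot": TCP orientation; "force": force on the tool from outside, world axes, zero at the start; "ft_torque": the same for the moment, N m; "grip_width": finger opening in m; "grip_force": force on a finger pad.
Only numpy, scipy, OpenCV 4.12 (cv2) and the standard library are available. Lean on these libraries where they do the work, as an engineer would, in place of code of your own. Each camera call takes 0.05 s, during which the arm holds its last target. There are 200 camera calls.

## Working session

There is one attempt and no reset: what is moved stays moved. The work goes in short steps, Python scripts to look and compute and a tool call to move; the robot and the scene stay as the last step left them, time stands still between calls to the robot, and variables do not carry over. Pictures are saved under pics/ and viewed, at most 10 in all, crops included, and the job is handed in when it is done.

Besides the shell and the picture viewer there is one more tool, called in YAML: its name, and indented under it one key for each argument. apply_moves: Moves the arm, as the interface text tells. Its arguments: {"type":"object","properties":{"commands":{"type":"array","items":{"type":"number"}},"grip_force":{"type":"number"}},"required":["commands"]}

```bash
mkdir -p pics
cat > h.py <<'E'
import numpy as np, cv2
from rig import telemetry, optics, ticket
def grab(n):
    c=optics.get_calibration(n); im,d=optics.get_image(n); return c,im,d
def cloud(c,d):
    v,u=np.mgrid[0:d.shape[0],0:d.shape[1]]
    p=np.stack([(u-c["cx"])/c["fx"]*d,-(v-c["cy"])/c["fy"]*d,-d],-1)
    return p@np.array(c["orientation"]).T+np.array(c["eye"])
def save(n,im): cv2.imwrite("pics/"+n,cv2.cvtColor(im,cv2.COLOR_RGB2BGR))
E
python3 - <<'E'
from h import *
for n in("scene","side"):
    c,im,d=grab(n); print(n,c); save(n+"1.png",im); np.savez(n+".npz",p=cloud(c,d),d=d,im=im)
print(telemetry.state())
E
```

```text
scene {'fx': 379.7805671645332, 'fy': 379.7805671645332, 'cx': 321.05399203660795, 'cy': 197.80569320855386, 'eye': array([ 0.77232985, -0.72524952,  0.55133625]), 'orientation': array([[ 0.86823883, -0.28235979,  0.40796357],
       [ 0.49588844,  0.46734661, -0.73190287],
       [ 0.01599955,  0.83777091,  0.54578743]])}
side {'fx': 496.265754600973, 'fy': 496.265754600973, 'cx': 321.5286243521884, 'cy': 199.72826538697947, 'eye': array([0.23774315, 0.91443816, 0.79663601]), 'orientation': array([[-0.980355  ,  0.12068837, -0.15600765],
       [-0.19722891, -0.5910139 ,  0.78217858],
       [ 0.00219716,  0.7975819 ,  0.60320666]])}
{'time': 0.1, 'qpos': array([-1.13696078e+00,  2.60620496e-01, -1.39263243e-01,  1.17269312e+00,
        2.49749359e-05,  1.57081456e+00]), 'joint_vel': array([-1.23581264e-03, -2.08121220e-03,  3.50153697e-03, -5.48842933e-05,
        5.50648381e-04,  3.15357348e-04]), 'joint_torque': array([ 3.90509615e-05, -4.06507802e+01,  2.54527599e+01,  1.01196289e-02,
        1.42972021e-04,  3.79166352e-06]), 'tool_pos': array([ 0.22043199, -0.47579694,  0.23053823]), 'ee_rot': array([[ 9.07367821e-01,  4.20336901e-01, -7.25790590e-04],
       [ 4.20337527e-01, -9.07366364e-01,  1.62607757e-03],
       [ 2.49424368e-05, -1.78052748e-03, -9.99998415e-01]]), 'force': array([-0.17631695,  0.39162696,  0.05901832]), 'ft_torque': array([0.02620782, 0.01566686, 0.00400279]), 'grip_force': 0.0, 'grip_width': 0.08551807179829128}
```

View pics/scene1.png

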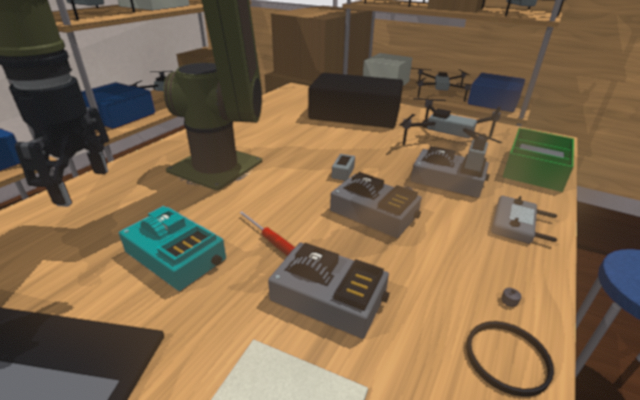

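View pics/side1.png

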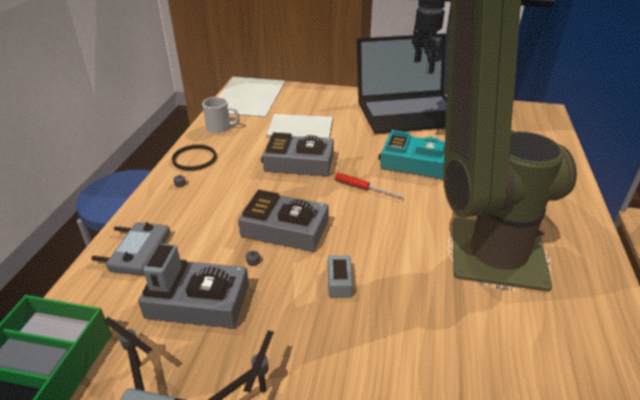

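The loaded charger is the left one: in the side view its battery is at (160,268) and its wheel and hood at (210,283). In the scene view they are at (478,150) and (437,158). The other two grey chargers are empty, and the turquoise one is a look-alike. Next I'll measure the loaded one.

Run:
```python
from h import *
z=np.load("side.npz"); p,im=z["p"],z["im"]
for u,v in [(210,283),(160,255),(212,272),(195,310),(225,272),(330,350)]: print(u,v,p[v,u].round(3))
sub=p[235:335,130:260].reshape(-1,3)
top=sub[(abs(sub[:,2]-.06)<.006)]
print("box top",cv2.minAreaRect(top[:,:2].astype(np.float32)),len(top))
b=sub[sub[:,2]>.11]; print("batt",cv2.minAreaRect(b[b[:,2]>.123][:,:2].astype(np.float32)),b[:,2].max())
h=sub[(abs(sub[:,2]-.083)<.004)]; print("h",h.min(0),h.max(0))
q=sub[(sub[:,2]>.08)&(sub[:,2]<.1)]; print("hoodwheel",np.percentile(q,[2,50,98],axis=0).round(3))
crop=cv2.resize(im[235:335,130:260],None,fx=6,fy=6,interpolation=cv2.INTER_CUBIC); save("c1.png",crop[:600])
```

```text
210 283 [0.585 0.292 0.078]
160 255 [0.684 0.284 0.127]
212 272 [0.588 0.27  0.086]
195 310 [0.601 0.339 0.049]
225 272 [0.566 0.258 0.078]
330 350 [ 0.335  0.342 -0.   ]
box top ((0.6252888441085815, 0.2824391722679138), (0.18979138135910034, 0.12152472883462906), 3.8188719749450684) 2155
batt ((0.48646676540374756, 0.5917524099349976), (0.06817171722650528, 0.8119794130325317), 32.825592041015625) 0.7966360103539593
h [0.55321362 0.24648381 0.07900833] [0.70037606 0.44003292 0.08696431]
hoodwheel [[0.556 0.256 0.08 ]
 [0.608 0.295 0.084]
 [0.695 0.437 0.099]]
```

View pics/c1.png

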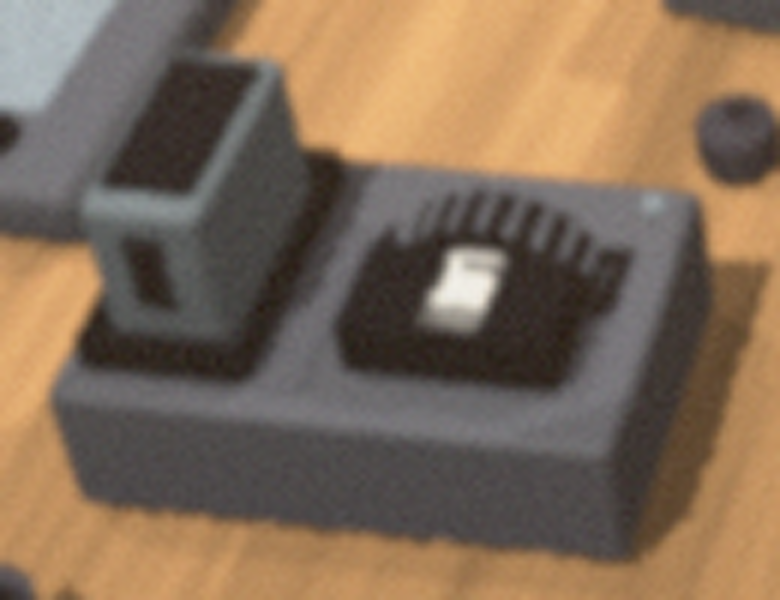

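```bash
cat >> h.py <<'E'
def plan(target,yaw_deg):
    s=telemetry.state(); R=np.array(s["ee_rot"]); a=np.radians(yaw_deg)
    T=np.array([[np.cos(a),np.sin(a),0],[np.sin(a),-np.cos(a),0],[0,0,-1]])
    rv=cv2.Rodrigues(R.T@T)[0].ravel()
    print("t",s["time"],"pos",s["tool_pos"].round(4),"shift",(R.T@(np.array(target)-s["tool_pos"])/.025).round(2),"turn",np.degrees(rv/1).round(2)/6, "F",s["force"].round(1),"w",round(s["grip_width"],4))
E
python3 - <<'E'
from h import *
c=optics.get_calibration("wrist");s=telemetry.state()
R=s["ee_rot"]; print("eye in tool",R.T@(c["eye"]-s["tool_pos"]),"look",R.T@-c["orientation"][:,2],"up",R.T@c["orientation"][:,1],c["fx"])
z=np.load("side.npz"); p=z["p"]
a=np.radians(3.82); C=np.array([.6253,.2824]); ux=np.array([np.cos(a),np.sin(a)]); uy=np.array([-ux[1],ux[0]])
ax=C-.035*ux; q=p.reshape(-1,3); l=np.c_[(q[:,:2]-ax)@ux,(q[:,:2]-ax)@uy,q[:,2]]
print(ax)
m=(abs(l[:,0])<.05)&(abs(l[:,1])<.06)&(l[:,2]>.066)
for lo in np.arange(-.04,.05,.006):
    k=m&(l[:,1]>=lo)&(l[:,1]<lo+.006); 
    if k.sum(): print(lo.round(3),k.sum(),l[k,2].max().round(3),l[k,0].min().round(3),l[k,0].max().round(3))
b=(l[:,2]>.12)&(l[:,2]<.14)&(abs(l[:,1])<.08)&(abs(l[:,0])<.15); print("batt",np.percentile(l[b],[2,98],axis=0).round(3))
plan([.48,.27,.23],3.8)
E
```

```text
eye in tool [ 6.48349651e-02 -1.39753236e-05 -1.42679861e-01] look [-2.65726089e-01  4.27637840e-04  9.64048475e-01] up [9.64048569e-01 6.85704857e-05 2.65726084e-01] 314.8097215823828
[0.59037776 0.28006822]
-0.028 19 0.088 -0.03 0.035
-0.022 74 0.092 -0.034 0.035
-0.016 74 0.09 -0.034 0.033
-0.01 89 0.09 -0.034 0.028
-0.004 82 0.088 -0.035 0.036
0.002 92 0.085 -0.035 0.036
0.008 84 0.085 -0.035 0.037
0.014 108 0.085 -0.035 0.037
0.02 89 0.085 -0.035 0.037
0.026 76 0.086 -0.035 0.035
0.032 250 0.085 -0.035 0.037
0.038 9 0.085 -0.022 0.015
batt [[ 0.073 -0.036  0.121]
 [ 0.113  0.038  0.13 ]]
t 0.1 pos [ 0.2204 -0.4758  0.2305] shift [ 21.96 -22.7    0.06] turn [-1.66666667e-02  3.33333333e-03  3.51000000e+00] F [-0.2  0.4  0.1] w 0.0855
```

apply_moves:
  commands: [50, 25.3, -21.4, 0, 0, 0, 3.5, 50, 25.3, -21.4, 0, 0, 0, 3.5, 50, 25.3, -21.4, 0, 0, 0, 3.5, 50, 25.3, -21.4, 0, 0, 0, 3.5, 50, 25.3, -21.4, 0, 0, 0, 3.5]
  grip_force: 25

```text
time: 0.6
tool_pos: [0.3242, -0.2525, 0.2311]
ee_rot: [[0.998, 0.066, -0.0], [0.066, -0.998, 0.0], [-0.0, -0.0, -1.0]]
force: [1.8, -0.1, 0.5]
grip_width: 0.043
grip_force: 0.0
```

```bash
python3 -c "
from h import *
plan([.57,.275,.23],3.8)"
```

```text
t 0.6 pos [ 0.3242 -0.2525  0.2311] shift [ 11.21 -20.4    0.05] turn [-0.00333333  0.00166667  0.        ] F [ 1.8 -0.1  0.5] w 0.043
```

apply_moves:
  commands: [50, 11.2, -20.4, 0, 0, 0, 0, 50, 11.2, -20.4, 0, 0, 0, 0, 50, 11.2, -20.4, 0, 0, 0, 0, 50, 11.2, -20.4, 0, 0, 0, 0, 50, 11.2, -20.4, 0, 0, 0, 0]

```text
time: 1.1
tool_pos: [0.4295, -0.0256, 0.2312]
ee_rot: [[0.998, 0.067, -0.0], [0.067, -0.998, -0.0], [-0.0, 0.0, -1.0]]
force: [1.1, -1.4, 0.6]
grip_width: 0.0427
grip_force: 0.0
```

```bash
python3 -c "
from h import *
plan([.57,.275,.23],3.8)"
```

```text
t 1.1 pos [ 0.4295 -0.0256  0.2312] shift [  6.42 -11.62   0.05] turn [0.00166667 0.00166667 0.01166667] F [ 1.1 -1.4  0.6] w 0.0427
```

apply_moves:
  commands: [50, 6, -11, 0, 0, 0, 0, 50, 6, -11, 0, 0, 0, 0, 50, 6, -11, 0, 0, 0, 0, 50, 6, -11, 0, 0, 0, 0, 50, 6, -11, 0, 0, 0, 0]

```text
time: 1.6
tool_pos: [0.5335, 0.0817, 0.2307]
ee_rot: [[0.991, 0.131, -0.007], [0.132, -0.991, 0.035], [-0.002, -0.035, -0.999]]
force: [-0.4, 0.5, 0.7]
grip_width: 0.0428
grip_force: 0.0
```

apply_moves:
  commands: [50, 0, 0, 0, 0, 0, 0, 50, 0, 0, 0, 0, 0, 0]

```text
time: 1.8
tool_pos: [0.5321, 0.0804, 0.2307]
ee_rot: [[0.992, 0.13, -0.008], [0.13, -0.991, 0.034], [-0.003, -0.035, -0.999]]
force: [-0.2, 0.1, 1.0]
grip_width: 0.0424
grip_force: 0.0
```

Run:
```python
from h import *
plan([.57,.275,.23],3.8)
c,im,d=grab("wrist"); save("w1.png",im); np.savez("w.npz",p=cloud(c,d),im=im)
```

```text
t 1.8 pos [0.5321 0.0804 0.2307] shift [ 2.51 -7.51  0.28] turn [-0.33333333  0.04166667  0.61      ] F [-0.2  0.1  1. ] w 0.0424
```

View pics/w1.png

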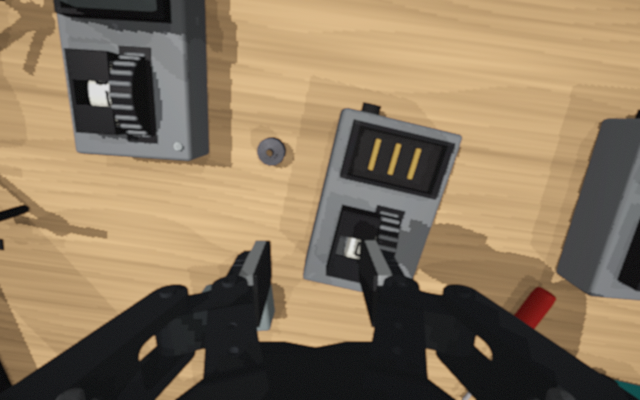

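Run:
```python
from h import *
s=telemetry.state();print(s["qpos"].round(3))
plan([.57,.275,.23],3.8)
```

```text
[ 0.129  0.284 -0.106  1.184  0.035  3.141]
t 1.85 pos [0.5318 0.0802 0.2309] shift [ 2.53 -7.52  0.29] turn [-0.33333333  0.04        0.60666667] F [-0.1 -0.  -0.7] w 0.0424
```

apply_moves:
  commands: [50, 2, -6, 0, 0, 0, -7, 50, 2, -6, 0, 0, 0, -7, 50, 2, -6, 0, 0, 0, -7, 50, 2, -6, 0, 0, 0, -7, 50, 2, -6, 0, 0, 0, -7]

```text
time: 2.35
tool_pos: [0.5622, 0.2373, 0.2365]
ee_rot: [[0.644, 0.765, -0.006], [0.765, -0.643, 0.035], [0.023, -0.027, -0.999]]
force: [0.5, -2.0, 0.5]
grip_width: 0.0424
grip_force: 0.0
```

apply_moves:
  commands: [50, 0, 0, 0, 0, 0, -7, 50, 0, 0, 0, 0, 0, -7, 50, 0, 0, 0, 0, 0, -7, 50, 0, 0, 0, 0, 0, -7, 50, 0, 0, 0, 0, 0, -7]

```text
time: 2.85
tool_pos: [0.5619, 0.2347, 0.2368]
ee_rot: [[-0.03, 1.0, -0.006], [0.999, 0.03, 0.034], [0.034, -0.005, -0.999]]
force: [0.3, -0.0, 0.4]
grip_width: 0.0428
grip_force: 0.0
```

apply_moves:
  commands: [50, 0, 0, 0, 0, 0, -7, 50, 0, 0, 0, 0, 0, -7, 50, 0, 0, 0, 0, 0, -7, 50, 0, 0, 0, 0, 0, -7, 50, 0, 0, 0, 0, 0, -7]

```text
time: 3.35
tool_pos: [0.5619, 0.2347, 0.2368]
ee_rot: [[-0.691, 0.723, -0.006], [0.722, 0.691, 0.034], [0.029, 0.019, -0.999]]
force: [0.1, 0.1, 0.8]
grip_width: 0.0426
grip_force: 0.0
```

Run:
```python
from h import *
s=telemetry.state();print(s["qpos"].round(3))
plan([.59,.265,.21],183.8)
```

```text
[0.378 0.399 0.082 1.246 0.034 1.185]
t 3.35 pos [0.5619 0.2347 0.2368] shift [0.07 1.63 1.11] turn [ 0.29333333 -0.18       -8.34333333] F [0.1 0.1 0.8] w 0.0426
```

apply_moves:
  commands: [50, 0.1, 1.6, 1.1, 0.29, -0.18, -8.34, 50, 0.1, 1.6, 1.1, 0.29, -0.18, -8.34, 50, 0.1, 1.6, 1.1, 0.29, -0.18, -8.34, 50, 0.1, 1.6, 1.1, 0.29, -0.18, -8.34, 50, 0.1, 1.6, 1.1, 0.29, -0.18, -8.34]

```text
time: 3.85
tool_pos: [0.5892, 0.265, 0.2099]
ee_rot: [[-0.998, 0.057, -0.003], [0.057, 0.998, 0.004], [0.003, 0.004, -1.0]]
force: [0.1, -0.1, 0.5]
grip_width: 0.0425
grip_force: 0.0
```

Run:
```python
from h import *
plan([.59,.265,.21],183.8)
```

```text
t 3.85 pos [0.5892 0.265  0.2099] shift [-0.03  0.   -0.  ] turn [ 0.04       -0.03       -1.18166667] F [ 0.1 -0.1  0.5] w 0.0425
```

apply_moves:
  commands: [50, 0, 0, 0, 0, 0, -1.18, 50, 0, 0, 0, 0, 0, -1.18]

```text
time: 4.05
tool_pos: [0.5893, 0.2651, 0.2102]
ee_rot: [[-0.998, -0.06, -0.003], [-0.06, 0.998, 0.005], [0.002, 0.005, -1.0]]
force: [0.4, -0.2, -0.3]
grip_width: 0.043
grip_force: 0.0
```

Run:
```python
from h import *
plan([.59,.265,.21],183.8)
c,im,d=grab("wrist"); save("w2.png",im); P=cloud(c,d); np.savez("w.npz",p=P,im=im)
q=P.reshape(-1,3); k=(abs(q[:,2]-.06)<.003)&(abs(q[:,0]-.62)<.13)&(abs(q[:,1]-.28)<.08)
print(cv2.minAreaRect(q[k][:,:2].astype(np.float32)))
```

```text
t 4.05 pos [0.5893 0.2651 0.2102] shift [-0.03 -0.    0.01] turn [ 0.045      -0.02333333 -0.06333333] F [ 0.4 -0.2 -0.3] w 0.043
((0.6236631870269775, 0.2795158624649048), (0.1884765774011612, 0.11939737945795059), 4.018630504608154)
```

View pics/w2.png

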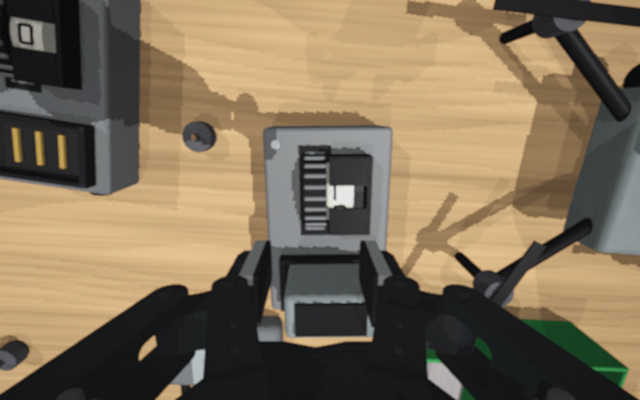

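The wrist view shows the loaded charger's wheel at columns 302-330, rows 148-233. Its window is at (347,195), and the battery is below at (330,300). Next I'll zoom in on the window and locate the wheel.

```bash
cat >> h.py <<'E'
A=np.radians(4.0)
def wl(q,C=np.array([.6237,.2795])):
    ux=np.array([np.cos(A),np.sin(A)]); uy=np.array([-ux[1],ux[0]]); o=C-.035*ux
    return np.c_[(q[:,:2]-o)@ux,(q[:,:2]-o)@uy,q[:,2]],o,ux,uy
E
python3 - <<'E'
from h import *
z=np.load("w.npz"); q=z["p"].reshape(-1,3); l,o,ux,uy=wl(q); print(o)
k=(abs(l[:,0])<.015)&(abs(l[:,1])<.05)&(l[:,2]>.07)&(l[:,2]<.1)
for lo in np.arange(-.035,.045,.004):
    m=k&(l[:,1]>=lo)&(l[:,1]<lo+.004)
    if m.sum(): print(lo.round(3),m.sum(),l[m,2].max().round(4),np.median(l[m,2]).round(4))
t=(abs(l[:,1]+.015)<.006)&(l[:,2]>.085)&(l[:,2]<.1); print(np.percentile(l[t,0],[3,97]),l[t,2].max())
crop=cv2.rotate(z["im"][140:240,290:390],cv2.ROTATE_180); save("c2.png",cv2.resize(crop,None,fx=5.5,fy=5.5,interpolation=cv2.INTER_CUBIC))
E
```

```text
[0.58878526 0.27705852]
-0.023 118 0.091 0.0877
-0.019 145 0.0906 0.0878
-0.015 151 0.091 0.0877
-0.011 162 0.0912 0.0879
-0.007 133 0.0909 0.0879
-0.003 137 0.0897 0.08
0.001 158 0.0847 0.08
0.005 140 0.0853 0.0805
0.009 157 0.0845 0.0801
0.013 137 0.0847 0.0804
0.017 157 0.0844 0.08
0.021 71 0.0847 0.0826
0.025 54 0.0843 0.0832
0.029 45 0.0848 0.0833
0.033 169 0.0842 0.0821
0.037 40 0.0836 0.0821
[-0.0147032   0.07313019] 0.09993384166772767
```

View pics/c2.png

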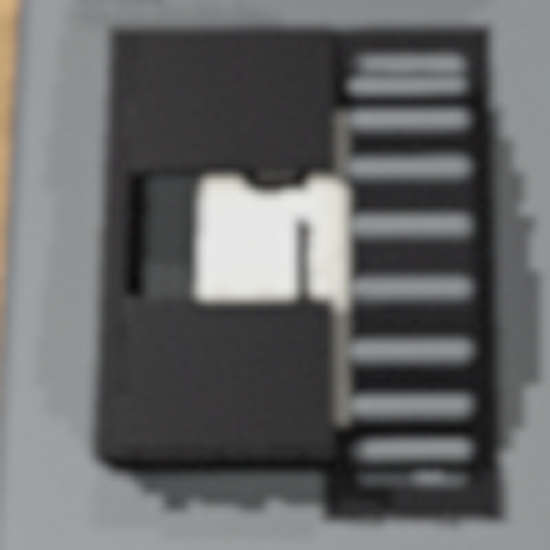

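The window shows the bottom of 0 leaving at the top and a nearly centred "1" below it, so it reads about 0.85. That leaves about +2.0 rad to go. I'll grip the wheel's rim on its sides and drag it in +x, starting 18 mm before the axle.

apply_moves:
  commands: [50, 0.68, -0.04, 1.8, 0, 0, -0.06, 50, 0.68, -0.04, 3.4, 0, 0, -0.06, 50, 0.68, -0.04, 4.2, 0, 0, -0.06, 50, 0.68, -0.04, 4.6, 0, 0, -0.06, 50, 0.68, -0.04, 4.6, 0, 0, -0.06]

```text
time: 4.6
tool_pos: [0.5719, 0.2638, 0.0939]
ee_rot: [[-0.998, -0.065, -0.005], [-0.065, 0.998, 0.004], [0.004, 0.004, -1.0]]
force: [-0.2, -1.0, 0.4]
grip_width: 0.0423
grip_force: 0.0
```

```bash
python3 -c "
from h import *
plan([.5725,.263,.083],184)"
```

```text
t 4.6 pos [0.5719 0.2638 0.0939] shift [-0.02 -0.04  0.44] turn [ 0.04       -0.04166667 -0.04333333] F [-0.2 -1.   0.4] w 0.0423
```

apply_moves:
  commands: [50, 0, -0.03, 0.4, 0, 0, 0, 20, 0, -0.03, 0.4, 0, 0, 0, 10, 0, -0.03, 0.4, 0, 0, 0, 0, 0, -0.03, 0.4, 0, 0, 0, 0, 0, -0.03, 0.4, 0, 0, 0]
  grip_force: 25

```text
time: 5.1
tool_pos: [0.573, 0.2634, 0.0869]
ee_rot: [[-0.998, -0.066, -0.001], [-0.066, 0.998, 0.005], [0.001, 0.005, -1.0]]
force: [-3.5, -1.8, 6.5]
grip_width: -0.0002
grip_force: 3.7
```

The fingers closed above the rim, and the shut tips now rest on top of the wheel with 6.5 N. That works as a friction drag, so I'll push in +x.

apply_moves:
  commands: [0, -0.3, 0, 0, 0, 0, 0, 0, -0.6, 0, 0, 0, 0, 0, 0, -0.9, 0, 0, 0, 0, 0, 0, -1.2, 0, 0, 0, 0, 0, 0, -1.44, 0, 0, 0, 0, 0]

```text
time: 5.6
tool_pos: [0.6102, 0.2664, 0.0868]
ee_rot: [[-0.998, -0.066, 0.001], [-0.066, 0.998, 0.006], [-0.001, 0.006, -1.0]]
force: [-0.3, -0.6, 2.2]
grip_width: -0.0001
grip_force: 0.8
```

apply_moves:
  commands: [0, 0, 0, -1.5, 0, 0, 0, 0, 2, 0, -3, 0, 0, 0, 0, 2, 0, -4, 0, 0, 0, 0, 2, 0, -4, 0, 0, 0]

```text
time: 6.0
tool_pos: [0.5602, 0.2635, 0.1902]
ee_rot: [[-0.998, -0.068, 0.005], [-0.068, 0.998, 0.008], [-0.005, 0.008, -1.0]]
force: [0.3, 0.5, -0.7]
grip_width: 0.0001
grip_force: 0.0
```

```bash
cat >> h.py <<'E'
def look(name):
    c,im,d=grab("wrist"); P=cloud(c,d)
    R=np.array(c["orientation"]); 
    w=np.array([.5905,.2643,.083])+np.array([-.0698*.025,.9976*.025,0])
    x=R.T@(w-c["eye"]); u=int(c["cx"]+c["fx"]*x[0]/-x[2]); v=int(c["cy"]-c["fy"]*x[1]/-x[2]); print(u,v)
    crop=cv2.rotate(im[max(v-50,0):v+50,max(u-60,0):u+40],cv2.ROTATE_180); save(name,cv2.resize(crop,None,fx=5.5,fy=5.5,interpolation=cv2.INTER_CUBIC))
E
python3 - <<'E'
from h import *
plan([.5725,.263,.083],184); look("c3.png")
E
```

```text
t 6.0 pos [0.5602 0.2635 0.1902] shift [-0.47 -0.09  4.29] turn [ 0.07666667  0.05       -0.02      ] F [ 0.3  0.5 -0.7] w 0.0001
343 235
```

View pics/c3.png

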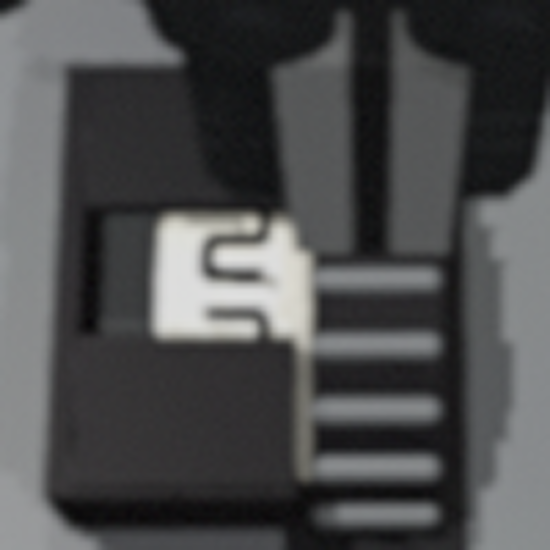

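The window shows most of the 2 above (rows 210-278) and the top of the 3 from row 310, so it reads about 2.35. The drag had almost no slip, so the second stroke should be about 41 mm.

apply_moves:
  commands: [0, -0.43, -0.09, 1.5, 0, 0, 0, 0, -0.43, -0.09, 3, 0, 0, 0, 0, -0.43, -0.09, 3.8, 0, 0, 0, 0, -0.43, -0.09, 4.27, 0, 0, 0, 0, -0.43, -0.09, 4.27, 0, 0, 0]

```text
time: 6.55
tool_pos: [0.5593, 0.2597, 0.0792]
ee_rot: [[-0.997, -0.068, -0.021], [-0.068, 0.998, 0.003], [0.021, 0.005, -1.0]]
force: [-25.3, -3.2, 31.9]
grip_width: -0.0002
grip_force: 20.3
```

apply_moves:
  commands: [0, -0.33, 0, 0, 0, 0, 0, 0, -0.66, 0, 0, 0, 0, 0, 0, -0.99, 0, 0, 0, 0, 0, 0, -1.32, 0, 0, 0, 0, 0, 0, -1.65, 0, 0, 0, 0, 0]

```text
time: 7.05
tool_pos: [0.6171, 0.265, 0.0839]
ee_rot: [[-0.998, -0.066, 0.011], [-0.066, 0.998, 0.008], [-0.012, 0.007, -1.0]]
force: [2.8, -1.4, 10.9]
grip_width: 0.0001
grip_force: 5.1
```

apply_moves:
  commands: [0, 0, 0, -1.5, 0, 0, 0, 0, 2, 0, -3, 0, 0, 0, 0, 3.5, 0, -4, 0, 0, 0, 0, 3.5, 0, -4, 0, 0, 0]

```text
time: 7.45
tool_pos: [0.5217, 0.2578, 0.1809]
ee_rot: [[-0.998, -0.068, -0.001], [-0.068, 0.998, 0.006], [0.001, 0.006, -1.0]]
force: [0.9, 0.4, -0.3]
grip_width: 0.0003
grip_force: 0.0
```

Run:
```python
from h import *
plan([.5715,.263,.083],184); look("c4.png")
```

```text
t 7.45 pos [0.5217 0.2578 0.1809] shift [-2.    0.05  3.92] turn [ 0.05833333 -0.00833333 -0.01833333] F [ 0.9  0.4 -0.3] w 0.0003
346 282
```

View pics/c4.png

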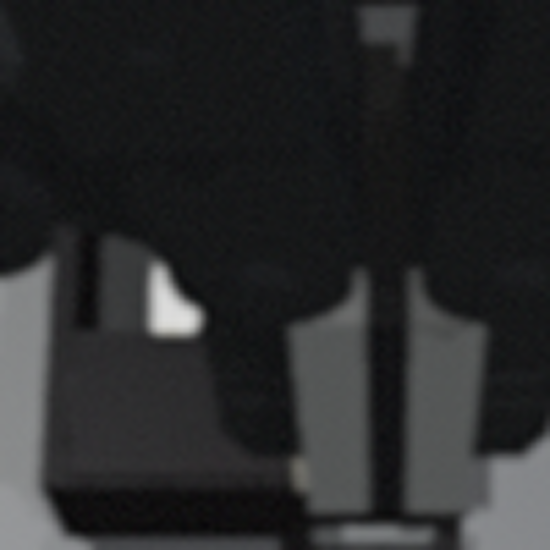

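The gripper blocks the window here, so I'll back off to the earlier viewing pose.

apply_moves:
  commands: [0, -1, 0, -1.2, 0, 0, 0, 0, -3, 0, -1.6, 0, 0, 0, 0, -3, 0, -1.6, 0, 0, 0, 0, -3, 0, -1.6, 0, 0, 0]

```text
time: 7.9
tool_pos: [0.6008, 0.2624, 0.2155]
ee_rot: [[-0.998, -0.066, -0.004], [-0.066, 0.998, 0.004], [0.003, 0.004, -1.0]]
force: [-0.4, -0.2, -0.5]
grip_width: 0.0003
grip_force: 0.0
```

Run:
```python
from h import *
plan([.5715,.263,.083],184); look("c5.png")
```

```text
t 7.9 pos [0.6008 0.2624 0.2155] shift [1.15 0.08 5.31] turn [ 0.04166667 -0.03166667 -0.04      ] F [-0.4 -0.2 -0.5] w 0.0003
346 183
```

View pics/c5.png

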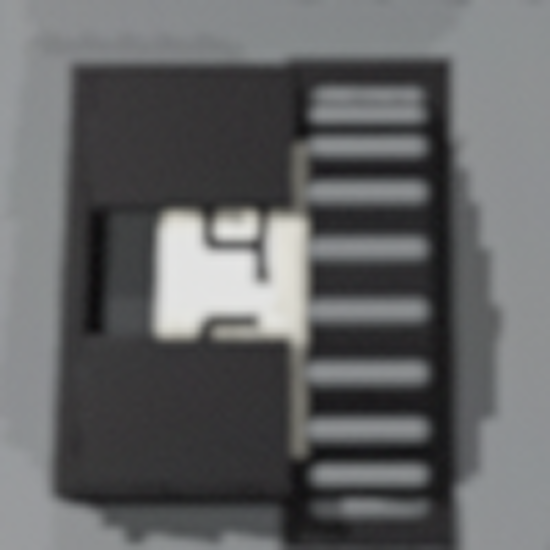

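The 4 has gone slightly past centre: its bottom is at row 282 and the 5's top at 318, with the window centre near 273. It reads about 4.28, so I'll roll it back about 7 mm, settling before I press.

apply_moves:
  commands: [0, 0.27, 0.1, 1.8, 0, 0, 0, 0, 0.27, 0.1, 3.6, 0, 0, 0, 0, 0.27, 0.1, 4.6, 0, 0, 0, 0, 0.27, 0.1, 4.6, 0, 0, 0, 0, 0.27, 0.1, 4.6, 0, 0, 0]

```text
time: 8.45
tool_pos: [0.5908, 0.265, 0.1029]
ee_rot: [[-0.998, -0.067, -0.004], [-0.067, 0.998, 0.004], [0.003, 0.005, -1.0]]
force: [0.5, 0.3, 0.6]
grip_width: -0.0
grip_force: 0.0
```

apply_moves:
  commands: [0, 0, 0, 0, 0, 0, 0, 0, 0, 0, 0, 0, 0, 0]

```text
time: 8.65
tool_pos: [0.5931, 0.2659, 0.1055]
ee_rot: [[-0.998, -0.067, 0.002], [-0.067, 0.998, 0.007], [-0.002, 0.007, -1.0]]
force: [0.4, -0.0, -0.1]
grip_width: -0.0002
grip_force: 0.0
```

apply_moves:
  commands: [0, 0, 0, 0.3, 0, 0, 0, 0, 0, 0, 0.6, 0, 0, 0, 0, 0, 0, 0.75, 0, 0, 0, 0, 0, 0, 0.75, 0, 0, 0, 0, 0, 0, 0.75, 0, 0, 0]

```text
time: 9.15
tool_pos: [0.596, 0.266, 0.0893]
ee_rot: [[-0.998, -0.066, 0.008], [-0.066, 0.998, 0.007], [-0.009, 0.007, -1.0]]
force: [0.7, -1.8, 17.9]
grip_width: -0.0001
grip_force: 9.2
```

apply_moves:
  commands: [0, 0.12, 0, 0, 0, 0, 0, 0, 0.24, 0, 0, 0, 0, 0, 0, 0.34, 0, 0, 0, 0, 0, 0, 0.34, 0, 0, 0, 0, 0]

```text
time: 9.55
tool_pos: [0.5872, 0.2655, 0.0893]
ee_rot: [[-0.998, -0.066, 0.008], [-0.066, 0.998, 0.007], [-0.008, 0.007, -1.0]]
force: [-0.3, -3.9, 19.5]
grip_width: 0.0001
grip_force: 9.5
```

apply_moves:
  commands: [0, 0, 0, -1, 0, 0, 0, 0, 0, 0, -3, 0, 0, 0, 0, -0.5, 0, -5, 0, 0, 0, 0, -0.5, 0, -5, 0, 0, 0, 0, -0.5, 0, -5, 0, 0, 0]

```text
time: 10.05
tool_pos: [0.5973, 0.2654, 0.2109]
ee_rot: [[-0.998, -0.067, 0.001], [-0.067, 0.998, 0.007], [-0.002, 0.006, -1.0]]
force: [-0.3, 0.5, -0.6]
grip_width: 0.0003
grip_force: 0.0
```

Run:
```python
from h import *
plan([.5715,.263,.083],184); look("c6.png")
```

```text
t 10.05 pos [0.5973 0.2654 0.2109] shift [ 1.05 -0.06  5.11] turn [ 0.06166667  0.01833333 -0.03      ] F [-0.3  0.5 -0.6] w 0.0003
342 187
```

View pics/c6.png

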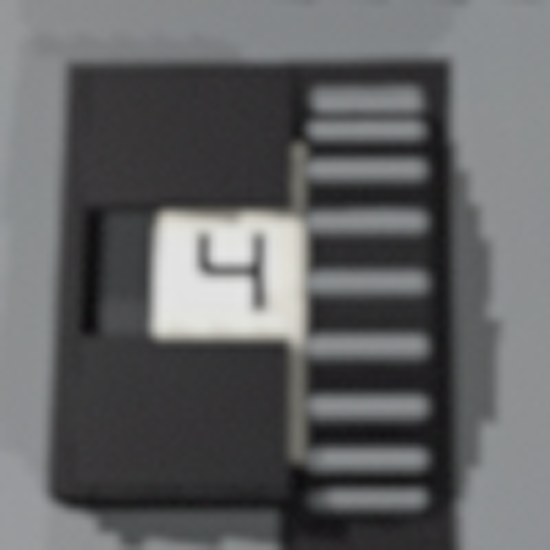

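The 4 is centred in the window: it spans rows 235-308 against a window centre of about 274. The gripper is clear of everything.

```bash
python3 -c "
from h import *
print(ticket.job_done())"
```

```text
the job is handed in; nothing more can be done
None
```

The job is handed in: the loaded charger's wheel has the 4 centred in its window, I never touched the empty chargers' wheels, and the gripper was clear at 10 s; the hand-in returned no verdict.

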